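# Load a bottle into the indexed rack and turn it to the scanner

## Robot

A 6-joint arm with a two-finger parallel gripper is mounted at the origin on a cart in front of the work surface, level with it; the furniture and walls round the work are solid. World frame = base frame: x ahead of the robot, y to its left, z up, the work surface at z = 0. Lengths are in m, angles in rad, forces in N, time in s.
With the tool pointing down it reaches from about 0.3 to 0.85 m from the base axis. Payload 4.2 kg.
Tool frame: the origin (TCP) lies midway between the tips of the shut fingers; the grasp point (between the pads) lies arm.tcp_to_grasp behind it (arm.tcp_to_grasp is the distance from the TCP to the grasp point, in m); z points along the fingers, y is the line along which they close (so a half turn about z gives the same grasp; the last joint's range is limited). The gripper opens to 91 mm and grips with 3 to 60 N. Pads are 32 mm wide; open, the fingers measure 118 mm over their backs; the gripper's body (76 mm by 178 mm) begins 60 mm behind the grasp point.
Start: joints at [-1.356, 0.32, 1.565, -0, 1.257, -0.02], TCP at [0.134, -0.559, 0.214] pointing down, gripper open.
Joint ranges: [-3.11, 3.11], [-0.84, 2.01], [0.21, 2.61], [-1.34, 4.49], [0.05, 2.63], [-2.56, 2.56]. Speed limits (rad/s): [2.57, 2.57, 3.14, 3.14, 3.14, 3.14].

## Interface

Orientations are given as a unit quaternion [x, y, z, w].
In Python, from rig import arm gives the robot as it stands.
- The arm moves only by the tool move_arm, never from a script. Its argument "moves" is a list of rows, each an object of numbers: "jaw": the opening, from 0 (shut) to 1 (fully open); "x", "y", "z": the shift along the world's x, y, z in mm; "rx", "ry", "rz": the turn, a rotation vector about the world's x, y, z in rad. In form: [{"jaw": .., "x": .., "y": .., "z": .., "rx": .., "ry": .., "rz": ..}, ...]. A call has 1 to 12 rows; each row is the pose to reach, as a shift and turn from the pose commanded when the call began; what a row does not reach only later rows make up. A row lasts 1/10 s, in which the tool goes at most 50 mm and 8.59 degrees, less where a joint would pass 70% of its speed; a pose out of reach is approached as far as the arm can. A call with a gripper value outside its range is refused whole. The fingers move at their own pace and stop on an object; "newtons" is the grip in N (left out, the last holds). Time passes only in rows, so rows that repeat a pose let the fingers close. It gives the time, the measured TCP pose, the force, the opening and the grip force at its end, in the units of the state.
- arm.get_state(): the state, without advancing time (a new reading comes with each control period).
- arm.get_image(name): name is "scene" or "top"; returns (picture, depth): 400x640x3 uint8, red, green, blue; 400x640 float32, m along the optical axis (not along the pixel's ray), 0 where there is no reading.
- arm.camera_model(name): a dict with "camera_matrix" (3x3 intrinsics, pixels), "rvec" (rotation vector, rad) and "tvec" (3), from world to camera coordinates, as OpenCV has them. Camera axes: x right, y down, z forward; pixel columns grow to the right and rows downward; lengths in m; the calibration is good to about 2 mm. A picture is of the moment at which its call begins. camera_model takes no time and is no camera call.
- arm.hand_in(): hands the job in; it is judged then, once.
Trained networks look in the newest picture that a camera, given by its name, has taken for a name from the list of things; names that differ only in an ending like _2 or _b are one class to them, and where a whole thing is asked for, a point or a joint stands for the part that bears it (a point fixed in the world has none). Each returns a list of dicts, best first, with "p" (0 to 1); they miss things now and then, are a little off and sometimes report something else, mostly with a low value. They report only what shows in the picture. A call takes as long as a camera call.
- arm.search_frame(camera, thing): "at" ([x, y, z] in m, in the coordinates of the camera as it stood for that picture, good to about 4 mm: the middle of the surface that is visible of it).
- arm.regions_of(camera, thing): "pixels" (400x640 bool, what is visible of it).
The state is a dict: "time_s": time; "joint_positions": joint angles; "joint_velocities": joint speeds; "tau": joint torques, N m; "position": TCP position; "ee_rot": TCP orientation; "wrist_force": force on the tool from outside, world axes, zero at the start; "ft_torque": the same for the moment, N m; "grip_width": opening from 0.0 (shut) to 1.0 (fully open); "gripper_force": force on a finger pad.
Only numpy, scipy, OpenCV 4.12 (cv2) and the standard library are available. Lean on these libraries where they do the work, as an engineer would, in place of code of your own. Each camera call takes 0.05 s, during which the arm holds its last target. There are 200 camera calls.

## Task

Stand the large loose bottle upright in the empty bay of the round rack. Then pull up the rack's spring plunger, turn the rack by one hole so that the loaded bay comes to the column scanner (it may stand left or right of the rack; the tall gel bottle stands on the other side), and let the plunger drop fully home into that hole, so that the rack is locked there. Keep the bottle upright and leave the gel bottle and the small loose bottle where they are.

Things in the scene. Friction and masses are not known exactly. Their poses are not given: they have to be found in the camera images.
- bottle: the large loose bottle: white, with a cap, 30 mm diameter, 56 mm tall (the 30 mm body is 44 mm tall), about 30 g, stands upright on the trolley top left or right in front; origin at the centre of its underside, z up
- small_bottle: bystander: small loose brown bottle, 23 mm diameter, 36 mm tall, stands on the opposite side from the large one; origin at the centre of its underside
- scanner: round column scanner fixed to the trolley top beside the rack, 52 mm across its foot, 105 mm tall, dark window band at half height and above, the same from all sides; origin at the centre of its underside. It stands 175 mm from the rack's axis, 60 degrees to the left or to the right (seen from above, about the rack's axis) of the empty bay's starting direction
- gel_bottle: bystander: tall loose gel bottle, 49 mm diameter, 172 mm tall, standing in the mirrored place to the scanner's, on the other side of the rack; origin at the centre of its underside
- rack_axis (a point): the upright axis of the rack, at the top face of the fixed round steel index plate (248 mm across at the foot), 18 mm above the trolley top. The plate has index holes every 60 degrees, 100 mm from the axis
- empty_bay (a point): centre of the inner floor of the rack's empty bay; moves with the rack, 75 mm from its axis, 31 mm above the trolley top; at the start on the far side, opposite the plunger. The bay is a round grey cup, 37 mm inner, 43 mm outer diameter, rim 12 mm above this floor. The two other bays, 90 degrees either side, hold loose bottles up to 48 mm tall, which ride along
- knob_grip (a point): centre of the plunger's black upright round knob, 26 mm diameter, 30 mm tall (15 mm above and below this point); the bushing under it is 23 mm across. The plunger is carried by the turning rack, 100 mm from its axis, on the side nearest the robot at the start; the knob is 61 mm above the trolley top when home. Its pin points down into the index plate
- plunger (a joint): upward travel of the plunger (m): 0 = home, pin in its hole; at 0.011 the pin's tip is clear of the plate; stop at 0.018. A spring pushes it down, about 7 N at home, 11 N at the stop. The pin is round-tipped, 10 mm thick, in a 12 mm hole: let down within about 3 mm of a hole it finds its way in; elsewhere it rests on the plate at 0.011
- rack (a joint): turning angle of the rack (rad), 0 at the start, positive anticlockwise from above; stops at +-1.2. The holes in use are at -1.047, 0 and +1.047. Light friction, about 0.06 N m; it stays where it is left

How it is judged:
By the outcome, as a careful person would: the job done as asked, in the order asked, and still so for the second after the job is handed in, with the robot touching nothing.
It also fails if it takes over 51 s, if anything falls off the work surface, if the arm or the gripper's body presses on something with over 40 N, if the wrist force passes 120 N, or if a joint passes its speed limit or range.

## Working session

There is one attempt and no reset: what is moved stays moved. The work goes in short steps, Python scripts to look and compute and a tool call to move; the robot and the scene stay as the last step left them, time stands still between calls to the robot, and variables do not carry over. Pictures are saved under pics/ and viewed, at most 10 in all, crops included, and the job is handed in when it is done.

Besides the shell and the picture viewer there is one more tool, called after "Emit:" as name([rows], argument=value, ...), one row to a line, values as JSON. move_arm: Moves the arm, as the interface text tells. Its arguments: {"type":"object","properties":{"moves":{"type":"array"},"newtons":{"type":"number"}},"required":["moves"]}

```bash
mkdir -p pics; ls
cat > h.py <<'E'
import numpy as np, cv2
from rig import arm
def cam(n):
    m=arm.camera_model(n); R=cv2.Rodrigues(np.array(m["rvec"],float))[0]
    return np.array(m["camera_matrix"]),R,np.array(m["tvec"],float).ravel()
def toworld(n,p):
    K,R,t=cam(n); return R.T@(np.array(p)-t)
def cloud(n,d):
    K,R,t=cam(n); v,u=np.mgrid[:400,:640]
    P=np.stack([(u-K[0,2])/K[0,0]*d,(v-K[1,2])/K[1,1]*d,d],-1)
    return (P-t)@R
E
python3 - <<'E'
from h import *
ims=[]
for n in("scene","top"):
    im,d=arm.get_image(n); np.savez("pics/"+n+"0.npz",im=im,d=d)
    cv2.imwrite(f"pics/{n}0.png",im[...,::-1])
    for th in("bottle","small_bottle","scanner","gel_bottle","empty_bay","knob_grip"):
        r=arm.search_frame(n,th)
        print(n,th,[(np.round(toworld(n,q["at"]),3),round(q["p"],2)) for q in r[:3]])
s=arm.get_state(); print(s); print(arm.tcp_to_grasp)
E
```

```text
pics
scene bottle [(array([0.459, 0.242, 0.036]), 0.61)]
scene small_bottle [(array([ 0.557, -0.02 ,  0.031]), 0.68), (array([ 0.431, -0.252,  0.019]), 0.4)]
scene scanner [(array([0.658, 0.131, 0.062]), 0.93)]
scene gel_bottle [(array([ 0.642, -0.171,  0.082]), 0.63)]
scene empty_bay [(array([ 0.558, -0.019,  0.031]), 0.58)]
scene knob_grip [(array([ 0.469, -0.014,  0.07 ]), 0.52)]
top bottle [(array([0.465, 0.231, 0.043]), 0.55)]
top small_bottle [(array([ 0.426, -0.252,  0.023]), 0.5)]
top scanner [(array([0.66 , 0.117, 0.088]), 0.57)]
top gel_bottle [(array([ 0.646, -0.175,  0.118]), 0.62)]
top empty_bay [(array([ 0.566, -0.033,  0.026]), 0.98)]
top knob_grip [(array([ 0.472, -0.02 ,  0.073]), 0.54)]
{'time_s': 0.7, 'joint_positions': array([-1.35601331e+00,  3.19595500e-01,  1.56447507e+00, -1.68299338e-05,
        1.25736998e+00, -1.99927827e-02]), 'joint_velocities': array([ 5.88267777e-04,  7.94147967e-04,  1.68363363e-04, -7.20376882e-04,
       -1.55464419e-03,  1.85304305e-06]), 'tau': array([-4.05778437e-04, -4.12231636e+01, -2.32192880e+01,  7.28115113e-02,
        3.74496449e-02,  1.85498499e-05]), 'position': array([ 0.13376692, -0.55926264,  0.21398823]), 'ee_rot': array([ 9.93117642e-01,  1.17121062e-01, -5.71625279e-07,  7.64726571e-05]), 'wrist_force': array([ 0.47448258,  0.13161266, -0.29091659]), 'ft_torque': array([-0.04040442, -0.02971397,  0.0067594 ]), 'gripper_force': 0.0, 'grip_width': 0.9966976550728694}
0.0188
```

View pics/scene0.png

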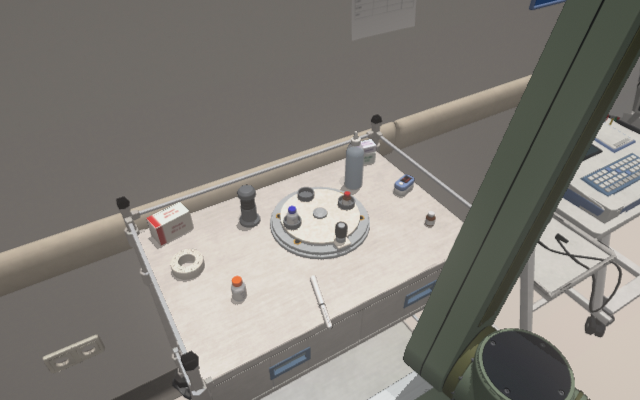

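View pics/top0.png

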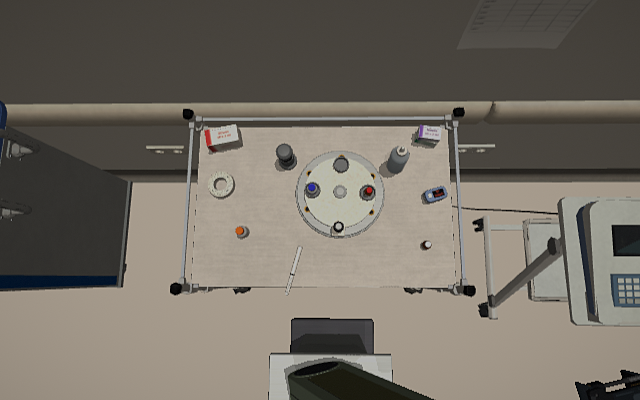

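The scene view shows the large bottle (orange cap) at (238,288), the scanner at (248,205), the empty bay at (306,193), the knob at (341,230) and the gel bottle at (355,163). In the top view the bottle is at (242,231), the bay at (341,163), the knob at (338,227) and the scanner at (286,156). The scanner is on the left (+y), so the rack turns by +1.047.

```bash
cat >> h.py <<'E'
from scipy.optimize import least_squares
def fitc(P,r):
    # circle centre with fixed radius, robust
    f=lambda c:np.hypot(P[:,0]-c[0],P[:,1]-c[1])-r
    return least_squares(f,P[:,:2].mean(0),loss="soft_l1",f_scale=.002).x
E
python3 - <<'E'
from h import *
for n in("scene","top"):
    z=np.load(f"pics/{n}0.npz"); W=cloud(n,z["d"]); ok=z["d"]>0
    def sel(c,r,a,b): 
        m=ok&(np.hypot(W[...,0]-c[0],W[...,1]-c[1])<r)&(W[...,2]>a)&(W[...,2]<b); return W[m]
    tb=sel((.5,0),.3,-.02,.008); print(n,"table z",np.median(tb[:,2]))
    B=sel((.46,.24),.04,.012,.07); print("bottle n",len(B),"zmax",B[:,2].max(),"body fit",fitc(B[B[:,2]<.04],.015), "cap xy",B[B[:,2]>.05][:,:2].mean(0))
    S=sel((.66,.13),.06,.02,.12); print("scanner mean",S.mean(0),S[:,2].max(), (S.min(0)+S.max(0))/2)
    K=sel((.47,-.015),.035,.048,.09); print("knob",len(K),K[:,2].max(),"fit",fitc(K[K[:,2]<.07],.013) if (K[:,2]<.07).sum()>5 else "", "top",K[K[:,2]>.07][:,:2].mean(0))
    # plate rim: outer edge via points z .010-.022
    A=sel((.57,-.015),.14,.009,.045)
    ang=np.arctan2(A[:,1]+.015,A[:,0]-.57); rr=np.hypot(A[:,0]-.57,A[:,1]+.015)
    E=[]
    for k in np.arange(-np.pi,np.pi,.1):
        m=(ang>=k)&(ang<k+.1)
        if m.sum()>3: E.append(A[m][rr[m].argmax()])
    E=np.array(E); print("plate c",fitc(E,.124),E[:,2].mean(), "fit free", least_squares(lambda c:np.hypot(E[:,0]-c[0],E[:,1]-c[1])-c[2],[.57,-.015,.12],loss="soft_l1",f_scale=.002).x)
    C=sel((.645,-.02),.04,.034,.06); print("cup",len(C),fitc(C,.020) if len(C)>5 else"")
    R=W[ok&(W[...,0]>.7)&(W[...,0]<1)&(abs(W[...,1])<.3)&(W[...,2]>.03)&(W[...,2]<.3)]; print("rail x",np.percentile(R[:,0],[1,10,50]),"z",np.percentile(R[:,2],[5,50,95]))
    r=arm.regions_of(n,"empty_bay")
    for q in r[:2]: 
        v,u=np.nonzero(q["pixels"]); print("bay reg",q["p"],u.mean(),v.mean(),len(u),np.median(W[q["pixels"]],0))
E
```

```text
scene table z 0.00035698312249667357
bottle n 278 zmax 0.0594983741833681 body fit [0.46879706 0.23763189] cap xy [0.46607271 0.23928543]
scanner mean [0.66058559 0.12465384 0.07247602] 0.1071993063418329 [0.66160226 0.10879163 0.06363563]
knob 168 0.07671322119943037 fit [ 0.47737736 -0.02187213] top [ 0.47513757 -0.02056147]
plate c [ 0.57465246 -0.02526129] 0.013718233096335778 fit free [ 0.57397067 -0.02456095  0.12079673]
cup 121 [ 0.65075479 -0.02940114]
rail x [0.71445879 0.83735735 0.84057656] z [0.04535119 0.17066528 0.28830034]
top table z -4.927944922896745e-05
bottle n 122 zmax 0.060253999489917796 body fit [0.46619675 0.23821264] cap xy [0.46511883 0.23751903]
scanner mean [0.66406161 0.11798556 0.08637949] 0.10950106030482064 [0.66849466 0.11980499 0.06482901]
knob 91 0.07872891036014561 fit [ 0.47516184 -0.02203098] top [ 0.47450009 -0.02185362]
plate c [ 0.57453765 -0.02713243] 0.010685361486481464 fit free [ 0.57436003 -0.02673701  0.12175283]
cup 81 [ 0.64877411 -0.03054772]
rail x [0.71383427 0.7781776  0.83832812] z [0.04704975 0.17326129 0.28937354]
bay reg 0.67 340.1787132644956 193.54593592798517 3777 [ 0.56761231 -0.02766373  0.0286641 ]
```

Run:
```python
import cv2,numpy as np
a=cv2.imread("pics/top0.png")[140:250,280:400]; b=cv2.imread("pics/scene0.png")[170:270,260:380]
f=lambda i:cv2.resize(i,(400,380),interpolation=cv2.INTER_NEAREST)
cv2.imwrite("pics/crop0.png",np.hstack([f(a),f(b)]))
```

```text
(no output)
```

View pics/crop0.png

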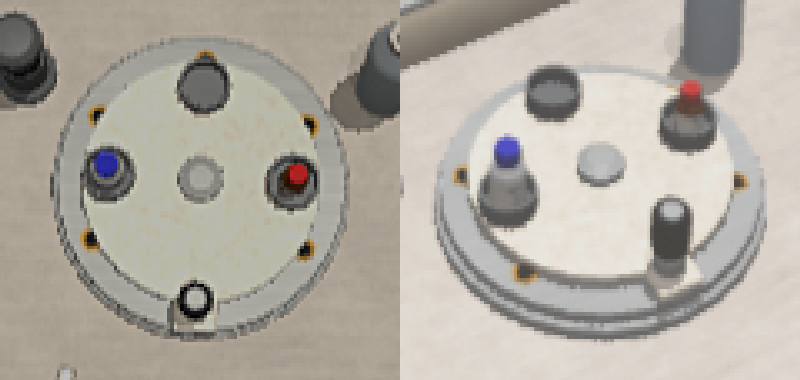

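The knob measures (0.4755, -0.022) and the cup (0.650, -0.030), 175 mm apart as specified. That puts the axis at (0.575, -0.0265). The bottle is at (0.4665, 0.238). I'll move towards the bottle now.

Emit:
move_arm([
  {"x":266,"y":409,"rz":-0.28,"jaw":1},
  {"x":266,"y":409,"rz":-0.28,"jaw":1},
  {"x":266,"y":409,"rz":-0.28,"jaw":1},
  {"x":266,"y":409,"rz":-0.28,"jaw":1},
  {"x":266,"y":409,"rz":-0.28,"jaw":1},
  {"x":266,"y":409,"rz":-0.28,"jaw":1},
  {"x":266,"y":409,"rz":-0.28,"jaw":1},
  {"x":266,"y":409,"rz":-0.28,"jaw":1},
  {"x":266,"y":409,"rz":-0.28,"jaw":1},
  {"x":266,"y":409,"rz":-0.28,"jaw":1},
  {"x":333,"y":797,"rz":-0.28,"jaw":1},
  {"x":333,"y":797,"rz":-0.28,"jaw":1},
])

```text
$.moves[0]: bad value
```

Emit:
move_arm([
  {"jaw":1.0,"x":50,"y":70,"z":0,"rx":0,"ry":0,"rz":-0.1},
  {"jaw":1.0,"x":266,"y":409,"z":0,"rx":0,"ry":0,"rz":-0.28},
])

```text
time_s: 1.0
position: [0.1898, -0.4769, 0.2135]
ee_rot: [1.0, -0.01, 0.0, -0.0]
wrist_force: [0.8, 0.0, 0.2]
grip_width: 1.001
gripper_force: 0.0
```

Emit:
move_arm([
  {"jaw":1.0,"x":210,"y":326,"z":0,"rx":0,"ry":0,"rz":0},
  {"jaw":1.0,"x":210,"y":326,"z":0,"rx":0,"ry":0,"rz":0},
  {"jaw":1.0,"x":210,"y":326,"z":0,"rx":0,"ry":0,"rz":0},
  {"jaw":1.0,"x":210,"y":326,"z":0,"rx":0,"ry":0,"rz":0},
  {"jaw":1.0,"x":210,"y":326,"z":0,"rx":0,"ry":0,"rz":0},
  {"jaw":1.0,"x":210,"y":326,"z":0,"rx":0,"ry":0,"rz":0},
  {"jaw":1.0,"x":210,"y":326,"z":0,"rx":0,"ry":0,"rz":0},
  {"jaw":1.0,"x":210,"y":326,"z":0,"rx":0,"ry":0,"rz":0},
  {"jaw":1.0,"x":277,"y":714,"z":0,"rx":0,"ry":0,"rz":0},
  {"jaw":1.0,"x":277,"y":714,"z":0,"rx":0,"ry":0,"rz":0},
  {"jaw":1.0,"x":277,"y":714,"z":0,"rx":0,"ry":0,"rz":0},
  {"jaw":1.0,"x":277,"y":714,"z":0,"rx":0,"ry":0,"rz":0},
])

```text
time_s: 2.2
position: [0.4336, 0.0479, 0.2143]
ee_rot: [1.0, -0.006, 0.001, 0.0]
wrist_force: [1.2, -1.6, 0.4]
grip_width: 1.001
gripper_force: 0.0
```

Emit:
move_arm([
  {"jaw":1.0,"x":33,"y":190,"z":0,"rx":0,"ry":0,"rz":0},
  {"jaw":1.0,"x":33,"y":190,"z":0,"rx":0,"ry":0,"rz":0},
  {"jaw":1.0,"x":33,"y":190,"z":0,"rx":0,"ry":0,"rz":0},
  {"jaw":1.0,"x":33,"y":190,"z":0,"rx":0,"ry":0,"rz":0},
  {"jaw":1.0,"x":33,"y":190,"z":-50,"rx":0,"ry":0,"rz":0},
  {"jaw":1.0,"x":33,"y":190,"z":-95,"rx":0,"ry":0,"rz":0},
  {"jaw":1.0,"x":33,"y":190,"z":-110,"rx":0,"ry":0,"rz":0},
  {"jaw":1.0,"x":33,"y":190,"z":-110,"rx":0,"ry":0,"rz":0},
])

```text
time_s: 3.0
position: [0.4646, 0.2352, 0.1013]
ee_rot: [1.0, -0.006, -0.003, 0.001]
wrist_force: [0.2, 0.0, 0.8]
grip_width: 1.0
gripper_force: 0.0
```

Run:
```python
from h import *
s=arm.get_state(); print(s["position"],s["ee_rot"],s["joint_positions"],s["time_s"])
```

```text
[0.46459692 0.23515062 0.10134196] [ 0.99997618 -0.00612094 -0.00283897  0.00145488] [ 4.46545998e-01  3.39105842e-01  1.84738667e+00 -1.62641809e-04
  9.61478862e-01  2.02967785e+00] 3.0
```

Emit:
move_arm([
  {"jaw":1.0,"x":2,"y":3,"z":-35,"rx":0,"ry":0,"rz":0},
  {"jaw":1.0,"x":2,"y":3,"z":-65,"rx":0,"ry":0,"rz":0},
  {"jaw":1.0,"x":2,"y":3,"z":-85,"rx":0,"ry":0,"rz":0},
  {"jaw":1.0,"x":2,"y":3,"z":-85,"rx":0,"ry":0,"rz":0},
  {"jaw":1.0,"x":2,"y":3,"z":-85,"rx":0,"ry":0,"rz":0},
])

```text
time_s: 3.5
position: [0.4698, 0.2393, 0.0204]
ee_rot: [1.0, -0.006, 0.001, -0.001]
wrist_force: [-0.5, 0.3, 0.1]
grip_width: 0.999
gripper_force: 0.0
```

Emit:
move_arm([
  {"jaw":1.0,"x":-3,"y":-1,"z":-4,"rx":0,"ry":0,"rz":0},
  {"jaw":0.5,"x":-3,"y":-1,"z":-4,"rx":0,"ry":0,"rz":0},
  {"jaw":0.25,"x":-3,"y":-1,"z":-4,"rx":0,"ry":0,"rz":0},
  {"jaw":0.2,"x":-3,"y":-1,"z":-4,"rx":0,"ry":0,"rz":0},
  {"jaw":0.2,"x":-3,"y":-1,"z":-4,"rx":0,"ry":0,"rz":0},
  {"jaw":0.2,"x":-3,"y":-1,"z":-4,"rx":0,"ry":0,"rz":0},
  {"jaw":0.2,"x":-3,"y":-1,"z":-4,"rx":0,"ry":0,"rz":0},
  {"jaw":0.2,"x":-3,"y":-1,"z":-4,"rx":0,"ry":0,"rz":0},
], newtons=10)

```text
time_s: 4.3
position: [0.4655, 0.2379, 0.0149]
ee_rot: [1.0, -0.006, -0.0, 0.0]
wrist_force: [0.3, -0.1, 0.8]
grip_width: 0.419
gripper_force: 0.0
```

Emit:
move_arm([
  {"jaw":0.2,"x":0,"y":0,"z":0,"rx":0,"ry":0,"rz":0},
  {"jaw":0.2,"x":0,"y":0,"z":0,"rx":0,"ry":0,"rz":0},
  {"jaw":0.2,"x":0,"y":0,"z":0,"rx":0,"ry":0,"rz":0},
  {"jaw":0.2,"x":0,"y":0,"z":0,"rx":0,"ry":0,"rz":0},
], newtons=10)

```text
time_s: 4.7
position: [0.4655, 0.2378, 0.015]
ee_rot: [1.0, -0.006, -0.0, 0.0]
wrist_force: [0.5, -0.2, 0.2]
grip_width: 0.321
gripper_force: 10.0
```

Emit:
move_arm([
  {"jaw":0.2,"x":0,"y":0,"z":15,"rx":0,"ry":0,"rz":0},
  {"jaw":0.2,"x":0,"y":0,"z":50,"rx":0,"ry":0,"rz":0},
  {"jaw":0.2,"x":0,"y":0,"z":90,"rx":0,"ry":0,"rz":0},
  {"jaw":0.2,"x":0,"y":0,"z":130,"rx":0,"ry":0,"rz":0},
  {"jaw":0.2,"x":0,"y":-25,"z":160,"rx":0,"ry":0,"rz":0},
  {"jaw":0.2,"x":30,"y":-55,"z":165,"rx":0,"ry":0,"rz":0},
  {"jaw":0.2,"x":60,"y":-90,"z":165,"rx":0,"ry":0,"rz":0},
  {"jaw":0.2,"x":90,"y":-130,"z":165,"rx":0,"ry":0,"rz":0},
  {"jaw":0.2,"x":115,"y":-165,"z":165,"rx":0,"ry":0,"rz":0},
  {"jaw":0.2,"x":140,"y":-205,"z":165,"rx":0,"ry":0,"rz":0},
  {"jaw":0.2,"x":165,"y":-240,"z":165,"rx":0,"ry":0,"rz":0},
  {"jaw":0.2,"x":183,"y":-267,"z":165,"rx":0,"ry":0,"rz":0},
])

```text
time_s: 5.9
position: [0.6496, -0.0316, 0.1796]
ee_rot: [1.0, -0.007, 0.0, 0.0]
wrist_force: [-0.5, 0.8, -0.6]
grip_width: 0.322
gripper_force: 10.0
```

Emit:
move_arm([
  {"jaw":0.2,"x":0,"y":0,"z":-35,"rx":0,"ry":0,"rz":0},
  {"jaw":0.2,"x":0,"y":0,"z":-65,"rx":0,"ry":0,"rz":0},
  {"jaw":0.2,"x":0,"y":0,"z":-80,"rx":0,"ry":0,"rz":0},
  {"jaw":0.2,"x":0,"y":0,"z":-80,"rx":0,"ry":0,"rz":0},
  {"jaw":0.2,"x":0,"y":0,"z":-80,"rx":0,"ry":0,"rz":0},
])

```text
time_s: 6.4
position: [0.6488, -0.0292, 0.1003]
ee_rot: [1.0, -0.006, 0.0, 0.0]
wrist_force: [0.8, 0.2, 0.2]
grip_width: 0.323
gripper_force: 10.0
```

Run:
```python
from h import *
s=arm.get_state(); print(s["position"],s["ee_rot"],s["wrist_force"],s["time_s"],s["grip_width"])
im,d=arm.get_image("scene"); np.savez("pics/s1.npz",im=im,d=d)
im2,d2=arm.get_image("top")
cv2.imwrite("pics/s1.png",np.hstack([cv2.resize(im[120:270,220:370],(400,400)),cv2.resize(im2[120:250,270:400],(400,400))])[...,::-1])
for n,dd in(("scene",d),("top",d2)):
    W=cloud(n,dd); p=s["position"]
    m=(dd>0)&(np.hypot(W[...,0]-p[0],W[...,1]-p[1])<.03)&(W[...,2]<p[2]+.0)&(W[...,2]>.06); B=W[m]
    print(n,len(B),B.min(0) if len(B) else"", fitc(B,.015) if len(B)>10 else "")
    c=(.650,-.03); m=(dd>0)&(np.hypot(W[...,0]-c[0],W[...,1]-c[1])<.04)&(W[...,2]>.034)&(W[...,2]<.046); C=W[m]
    print("cup",len(C),fitc(C,.020) if len(C)>10 else "")
```

```text
[ 0.6487941  -0.02915056  0.10027477] [ 9.99980070e-01 -6.31160481e-03  1.41404961e-04  5.81753430e-05] [0.77948941 0.23178097 0.16112971] 6.4 0.3231673496247712
scene 38 [ 0.63447133 -0.04015314  0.08583122] [ 0.65187356 -0.02978935]
cup 123 [ 0.65105321 -0.02963676]
top 0  
cup 0
```

View pics/s1.png

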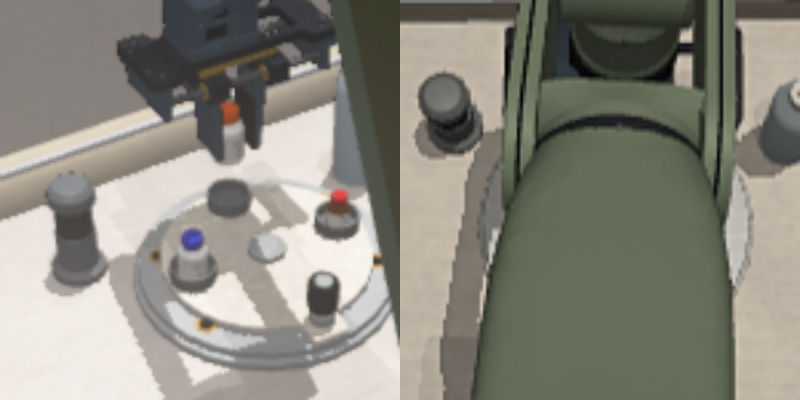

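The crop shows the bottle held directly over the grey cup, with the cup at about (230,195) in the left crop. In the scene camera, bottle and cup agree to within 1 mm.

Emit:
move_arm([
  {"jaw":0.2,"x":-0.5,"y":0,"z":-20,"rx":0,"ry":0,"rz":0},
  {"jaw":0.2,"x":-0.5,"y":0,"z":-35,"rx":0,"ry":0,"rz":0},
  {"jaw":0.2,"x":-0.5,"y":0,"z":-45,"rx":0,"ry":0,"rz":0},
  {"jaw":0.2,"x":-0.5,"y":0,"z":-51,"rx":0,"ry":0,"rz":0},
  {"jaw":0.2,"x":-0.5,"y":0,"z":-53,"rx":0,"ry":0,"rz":0},
  {"jaw":0.2,"x":-0.5,"y":0,"z":-53,"rx":0,"ry":0,"rz":0},
  {"jaw":0.2,"x":-0.5,"y":0,"z":-53,"rx":0,"ry":0,"rz":0},
])

```text
time_s: 7.2
position: [0.6486, -0.0292, 0.0477]
ee_rot: [1.0, -0.006, 0.001, 0.0]
wrist_force: [0.0, -0.2, -0.3]
grip_width: 0.32
gripper_force: 10.0
```

Emit:
move_arm([
  {"jaw":0.2,"x":0,"y":0,"z":-1,"rx":0,"ry":0,"rz":0},
  {"jaw":0.2,"x":0,"y":0,"z":-1.5,"rx":0,"ry":0,"rz":0},
  {"jaw":0.2,"x":0,"y":0,"z":-1.5,"rx":0,"ry":0,"rz":0},
])

```text
time_s: 7.5
position: [0.6482, -0.0292, 0.0459]
ee_rot: [1.0, -0.006, 0.0, 0.0]
wrist_force: [-0.1, 0.1, 1.2]
grip_width: 0.325
gripper_force: 10.0
```

Emit:
move_arm([
  {"jaw":0.36,"x":0,"y":0,"z":0,"rx":0,"ry":0,"rz":0},
  {"jaw":0.42,"x":0,"y":0,"z":0,"rx":0,"ry":0,"rz":0},
  {"jaw":0.5,"x":0,"y":0,"z":0,"rx":0,"ry":0,"rz":0},
  {"jaw":0.6,"x":0,"y":0,"z":0,"rx":0,"ry":0,"rz":0},
  {"jaw":0.6,"x":0,"y":0,"z":0,"rx":0,"ry":0,"rz":0},
  {"jaw":0.6,"x":0,"y":0,"z":0,"rx":0,"ry":0,"rz":0},
])

```text
time_s: 8.1
position: [0.648, -0.0291, 0.0455]
ee_rot: [1.0, -0.006, -0.0, 0.0]
wrist_force: [-0.2, 0.2, -0.6]
grip_width: 0.602
gripper_force: 0.0
```

Emit:
move_arm([
  {"jaw":0.6,"x":0,"y":0,"z":20,"rx":0,"ry":0,"rz":0},
  {"jaw":0.6,"x":0,"y":0,"z":60,"rx":0,"ry":0,"rz":0},
  {"jaw":0.6,"x":0,"y":0,"z":100,"rx":0,"ry":0,"rz":0},
  {"jaw":0.6,"x":-30,"y":1,"z":110,"rx":0,"ry":0,"rz":0},
  {"jaw":0.6,"x":-75,"y":3,"z":110,"rx":0,"ry":0,"rz":0},
  {"jaw":0.6,"x":-120,"y":5,"z":110,"rx":0,"ry":0,"rz":-0.02},
  {"jaw":0.6,"x":-160,"y":7,"z":110,"rx":0,"ry":0,"rz":-0.03},
  {"jaw":0.6,"x":-172,"y":7,"z":105,"rx":0,"ry":0,"rz":-0.03},
  {"jaw":0.6,"x":-172,"y":7,"z":80,"rx":0,"ry":0,"rz":-0.03},
  {"jaw":0.6,"x":-172,"y":7,"z":60,"rx":0,"ry":0,"rz":-0.03},
  {"jaw":0.6,"x":-172,"y":7,"z":60,"rx":0,"ry":0,"rz":-0.03},
  {"jaw":0.6,"x":-172,"y":7,"z":60,"rx":0,"ry":0,"rz":-0.03},
])

```text
time_s: 9.3
position: [0.4763, -0.0222, 0.1058]
ee_rot: [1.0, -0.021, 0.0, 0.0]
wrist_force: [0.1, -0.2, 0.5]
grip_width: 0.597
gripper_force: 0.0
```

Run:
```python
from h import *
s=arm.get_state(); print(s["position"],s["ee_rot"],s["joint_positions"],s["time_s"],s["grip_width"])
im,d=arm.get_image("scene"); np.savez("pics/s2.npz",im=im,d=d)
cv2.imwrite("pics/s2.png",cv2.resize(im[130:270,220:390],(680,560))[...,::-1])
W=cloud("scene",d)
def sel(c,r,a,b): return W[(d>0)&(np.hypot(W[...,0]-c[0],W[...,1]-c[1])<r)&(W[...,2]>a)&(W[...,2]<b)]
B=sel((.65,-.03),.03,.047,.12); print("bottle",len(B),B[:,2].max(),fitc(B[B[:,2]<.072],.015),fitc(B[B[:,2]>.078],.01))
K=sel((.4755,-.022),.025,.048,.078); print("knob",len(K),K[:,2].max(),fitc(K[K[:,2]<.07],.013))
```

```text
[ 0.47625937 -0.02216227  0.10580845] [ 9.99772391e-01 -2.13345397e-02  3.59674296e-05  3.98874265e-05] [-7.05696252e-02  2.68989459e-01  1.94213589e+00 -9.49524739e-05
  9.30391529e-01  1.54295575e+00] 9.3 0.5970681502665374h.py:16: RuntimeWarning: Mean of empty slice.
  return least_squares(f,P[:,:2].mean(0),loss="soft_l1",f_scale=.002).x
  ret = um.true_divide(
Traceback (most recent call last):
  File "h.py", line 16, in fitc
    return least_squares(f,P[:,:2].mean(0),loss="soft_l1",f_scale=.002).x
           ~~~~~~~~~~~~~^^^^^^^^^^^^^^^^^^^^^^^^^^^^^^^^^^^^^^^^^^^^^^^
ValueError: Initial guess is outside of provided bounds
```

View pics/s2.png

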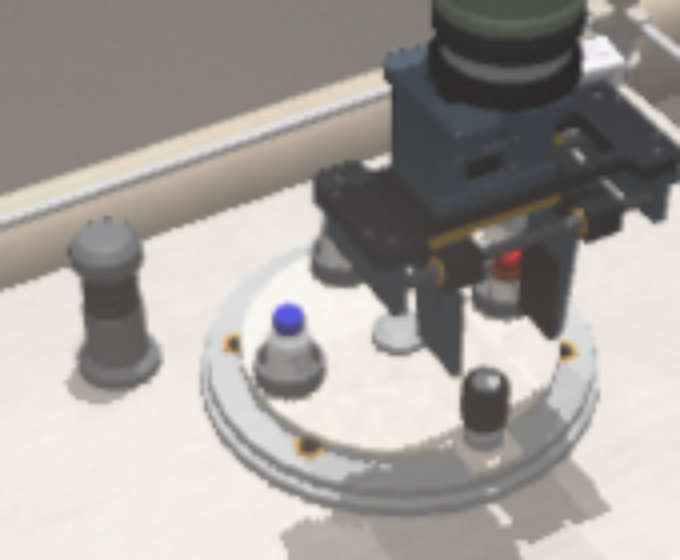

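The crop shows the bottle standing in its cup at (330,260), behind the gripper. The open fingers are above the knob at (485,400). Next I'll lower the gripper and grasp the knob.

Emit:
move_arm([
  {"jaw":0.6,"x":-0.8,"y":0.3,"z":-25,"rx":0,"ry":0,"rz":0},
  {"jaw":0.6,"x":-0.8,"y":0.3,"z":-45,"rx":0,"ry":0,"rz":0},
  {"jaw":0.6,"x":-0.8,"y":0.3,"z":-57,"rx":0,"ry":0,"rz":0},
  {"jaw":0.6,"x":-0.8,"y":0.3,"z":-61,"rx":0,"ry":0,"rz":0},
  {"jaw":0.6,"x":-0.8,"y":0.3,"z":-61,"rx":0,"ry":0,"rz":0},
  {"jaw":0.15,"x":-0.8,"y":0.3,"z":-61,"rx":0,"ry":0,"rz":0},
  {"jaw":0.15,"x":-0.8,"y":0.3,"z":-61,"rx":0,"ry":0,"rz":0},
  {"jaw":0.15,"x":-0.8,"y":0.3,"z":-61,"rx":0,"ry":0,"rz":0},
  {"jaw":0.15,"x":-0.8,"y":0.3,"z":-61,"rx":0,"ry":0,"rz":0},
  {"jaw":0.15,"x":-0.8,"y":0.3,"z":-61,"rx":0,"ry":0,"rz":0},
  {"jaw":0.15,"x":-0.8,"y":0.3,"z":-61,"rx":0,"ry":0,"rz":0},
  {"jaw":0.15,"x":-0.8,"y":0.3,"z":-61,"rx":0,"ry":0,"rz":0},
], newtons=40)

```text
time_s: 10.55
position: [0.4755, -0.0218, 0.0449]
ee_rot: [1.0, -0.021, 0.0, 0.0]
wrist_force: [-0.3, -0.0, 4.9]
grip_width: 0.277
gripper_force: 40.0
```

Emit:
move_arm([
  {"jaw":0.15,"x":0,"y":0,"z":4,"rx":0,"ry":0,"rz":0},
  {"jaw":0.15,"x":0,"y":0,"z":8,"rx":0,"ry":0,"rz":0},
  {"jaw":0.15,"x":0,"y":0,"z":12,"rx":0,"ry":0,"rz":0},
  {"jaw":0.15,"x":0,"y":0,"z":15.5,"rx":0,"ry":0,"rz":0},
  {"jaw":0.15,"x":0,"y":0,"z":15.5,"rx":0,"ry":0,"rz":0},
  {"jaw":0.15,"x":0,"y":0,"z":15.5,"rx":0,"ry":0,"rz":0},
])

```text
time_s: 11.15
position: [0.4754, -0.0218, 0.0598]
ee_rot: [1.0, -0.021, 0.0, 0.0]
wrist_force: [4.3, 0.9, -10.9]
grip_width: 0.278
gripper_force: 40.0
```

Run:
```python
from h import *
s=arm.get_state(); print(s["position"],s["ee_rot"],s["wrist_force"],s["ft_torque"],s["time_s"])
c=np.array([.5752,-.0265]); k=s["position"][:2]
for c in(c,c+[-.001,.001]):
  v=k-c; print("r",np.hypot(*v))
  for a in np.linspace(0,1.0472,13):
    R=np.array([[np.cos(a),-np.sin(a)],[np.sin(a),np.cos(a)]]); print(round(a,3),np.round(((R@v)+c-k)*1000,1))
```

```text
[ 0.47536387 -0.02181218  0.05981679] [ 9.99772032e-01 -2.13506597e-02  1.81684042e-04  2.15425689e-05] [  4.33459706   0.91478319 -10.92340863] [ 0.07893999 -0.8490159  -0.01308619] 11.15
r 0.09994613057488606
0.0 [0. 0.]
0.087 [-0.  -8.7]
0.175 [  0.7 -17.4]
0.262 [  2.2 -26. ]
0.349 [  4.4 -34.4]
0.436 [  7.4 -42.6]
0.524 [ 11.  -50.5]
0.611 [ 15.4 -58.1]
0.698 [ 20.3 -65.3]
0.785 [ 25.9 -72. ]
0.873 [ 32.1 -78.2]
0.96 [ 38.7 -83.8]
1.047 [ 45.9 -88.8]
r 0.09890490942526119
0.0 [0. 0.]
0.087 [ 0.1 -8.6]
0.175 [  0.9 -17.2]
0.262 [  2.4 -25.7]
0.349 [  4.7 -34. ]
0.436 [  7.7 -42.1]
0.524 [ 11.4 -49.9]
0.611 [ 15.8 -57.4]
0.698 [ 20.8 -64.4]
0.785 [ 26.3 -71. ]
0.873 [ 32.5 -77. ]
0.96 [ 39.1 -82.5]
1.047 [ 46.2 -87.4]
```

Emit:
move_arm([
  {"jaw":0.15,"x":0,"y":-4,"z":0,"rx":0,"ry":0,"rz":0.04},
  {"jaw":0.15,"x":0,"y":-8.7,"z":0,"rx":0,"ry":0,"rz":0.087},
  {"jaw":0.15,"x":0.3,"y":-13,"z":0,"rx":0,"ry":0,"rz":0.131},
  {"jaw":0.15,"x":0.7,"y":-17.4,"z":0,"rx":0,"ry":0,"rz":0.175},
  {"jaw":0.15,"x":1.4,"y":-21.7,"z":0,"rx":0,"ry":0,"rz":0.218},
  {"jaw":0.15,"x":2.2,"y":-26,"z":0,"rx":0,"ry":0,"rz":0.262},
  {"jaw":0.15,"x":3.2,"y":-30.2,"z":0,"rx":0,"ry":0,"rz":0.305},
  {"jaw":0.15,"x":4.4,"y":-34.4,"z":0,"rx":0,"ry":0,"rz":0.349},
  {"jaw":0.15,"x":5.8,"y":-38.5,"z":0,"rx":0,"ry":0,"rz":0.393},
  {"jaw":0.15,"x":7.4,"y":-42.6,"z":0,"rx":0,"ry":0,"rz":0.436},
  {"jaw":0.15,"x":9.1,"y":-46.5,"z":0,"rx":0,"ry":0,"rz":0.48},
  {"jaw":0.15,"x":11,"y":-50.5,"z":0,"rx":0,"ry":0,"rz":0.524},
])

```text
time_s: 12.35
position: [0.4865, -0.0722, 0.0597]
ee_rot: [0.971, 0.239, 0.0, -0.0]
wrist_force: [4.6, 1.9, -11.5]
grip_width: 0.279
gripper_force: 40.0
```

Emit:
move_arm([
  {"jaw":0.15,"x":2.1,"y":-3.9,"z":0,"rx":0,"ry":0,"rz":0.044},
  {"jaw":0.15,"x":4.4,"y":-7.6,"z":0,"rx":0,"ry":0,"rz":0.087},
  {"jaw":0.15,"x":6.8,"y":-11.3,"z":0,"rx":0,"ry":0,"rz":0.131},
  {"jaw":0.15,"x":9.3,"y":-14.8,"z":0,"rx":0,"ry":0,"rz":0.175},
  {"jaw":0.15,"x":12,"y":-18.2,"z":0,"rx":0,"ry":0,"rz":0.218},
  {"jaw":0.15,"x":14.9,"y":-21.5,"z":0,"rx":0,"ry":0,"rz":0.262},
  {"jaw":0.15,"x":17.9,"y":-24.7,"z":0,"rx":0,"ry":0,"rz":0.305},
  {"jaw":0.15,"x":21.1,"y":-27.7,"z":0,"rx":0,"ry":0,"rz":0.349},
  {"jaw":0.15,"x":24.3,"y":-30.6,"z":0,"rx":0,"ry":0,"rz":0.392},
  {"jaw":0.15,"x":27.7,"y":-33.3,"z":0,"rx":0,"ry":0,"rz":0.436},
  {"jaw":0.15,"x":31.3,"y":-35.9,"z":0,"rx":0,"ry":0,"rz":0.48},
  {"jaw":0.15,"x":34.9,"y":-38.3,"z":0,"rx":0,"ry":0,"rz":0.523},
])

```text
time_s: 13.55
position: [0.5209, -0.1104, 0.0594]
ee_rot: [0.877, 0.481, -0.0, -0.001]
wrist_force: [5.2, 0.1, -10.9]
grip_width: 0.273
gripper_force: 40.0
```

Run:
```python
from h import *
im,d=arm.get_image("scene"); s=arm.get_state(); print(s["position"],s["wrist_force"],s["ft_torque"],s["time_s"])
cv2.imwrite("pics/s3.png",cv2.resize(im[130:270,220:390],(680,560))[...,::-1])
W=cloud("scene",d); c=np.array([.5752,-.0265])+.075*np.array([np.cos(1.0002),np.sin(1.0002)]); print("exp bay",c)
B=W[(d>0)&(np.hypot(W[...,0]-c[0],W[...,1]-c[1])<.03)&(W[...,2]>.047)&(W[...,2]<.12)]
print(len(B),B[:,2].max(),fitc(B[B[:,2]<.072],.015))
```

```text
[ 0.52153975 -0.11083125  0.05945881] [  4.77432913  -0.20611155 -11.22158575] [-0.08211461 -0.86439206 -0.24932592] 13.6
exp bay [0.61571005 0.03661843]
202 0.09020142412923239 [0.61732828 0.03534614]
```

View pics/s3.png

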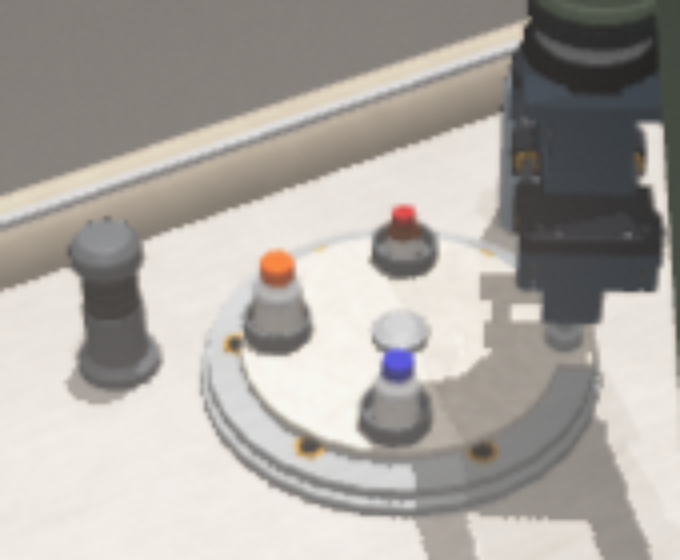

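The crop shows the loaded bay (orange cap, at (277,300)) facing the scanner, with the bottle upright. The knob is held at (565,330). The chord from start to here is 100.2 mm, which fits 60°, so I'll lower the plunger.

Emit:
move_arm([
  {"jaw":0.15,"x":0,"y":0,"z":-3,"rx":0,"ry":0,"rz":0},
  {"jaw":0.15,"x":0,"y":0,"z":-6,"rx":0,"ry":0,"rz":0},
  {"jaw":0.15,"x":0,"y":0,"z":-8,"rx":0,"ry":0,"rz":0},
  {"jaw":0.15,"x":0,"y":0,"z":-8,"rx":0,"ry":0,"rz":0},
  {"jaw":0.15,"x":0,"y":0,"z":-8,"rx":0,"ry":0,"rz":0},
])

```text
time_s: 14.1
position: [0.521, -0.1105, 0.052]
ee_rot: [0.877, 0.481, 0.0, -0.0]
wrist_force: [4.3, 0.8, -8.8]
grip_width: 0.278
gripper_force: 40.0
```

Emit:
move_arm([
  {"jaw":0.15,"x":0,"y":0,"z":-2,"rx":0,"ry":0,"rz":0},
  {"jaw":0.15,"x":0,"y":0,"z":-4,"rx":0,"ry":0,"rz":0},
  {"jaw":0.15,"x":0,"y":0,"z":-6,"rx":0,"ry":0,"rz":0},
  {"jaw":0.15,"x":0,"y":0,"z":-6,"rx":0,"ry":0,"rz":0},
  {"jaw":0.15,"x":0,"y":0,"z":-6,"rx":0,"ry":0,"rz":0},
])

```text
time_s: 14.6
position: [0.5211, -0.1106, 0.046]
ee_rot: [0.877, 0.481, 0.0, -0.0]
wrist_force: [3.7, 0.9, -8.0]
grip_width: 0.277
gripper_force: 40.0
```

Still only the spring force, so the pin is in the hole. I'll release now and retreat.

Emit:
move_arm([
  {"jaw":0.32,"x":0,"y":0,"z":0,"rx":0,"ry":0,"rz":0},
  {"jaw":0.45,"x":0,"y":0,"z":0,"rx":0,"ry":0,"rz":0},
  {"jaw":0.55,"x":0,"y":0,"z":0,"rx":0,"ry":0,"rz":0},
  {"jaw":0.55,"x":0,"y":0,"z":0,"rx":0,"ry":0,"rz":0},
  {"jaw":0.55,"x":0,"y":0,"z":0,"rx":0,"ry":0,"rz":0},
  {"jaw":0.55,"x":0,"y":0,"z":0,"rx":0,"ry":0,"rz":0},
  {"jaw":0.55,"x":0,"y":0,"z":20,"rx":0,"ry":0,"rz":0},
  {"jaw":0.55,"x":0,"y":0,"z":60,"rx":0,"ry":0,"rz":0},
  {"jaw":0.55,"x":0,"y":0,"z":100,"rx":0,"ry":0,"rz":0},
  {"jaw":0.55,"x":0,"y":0,"z":150,"rx":0,"ry":0,"rz":0},
  {"jaw":0.55,"x":0,"y":0,"z":200,"rx":0,"ry":0,"rz":0},
  {"jaw":0.55,"x":0,"y":0,"z":200,"rx":0,"ry":0,"rz":0},
])

```text
time_s: 15.8
position: [0.5248, -0.1115, 0.2536]
ee_rot: [0.877, 0.481, 0.006, 0.005]
wrist_force: [0.4, -0.5, -0.8]
grip_width: 0.549
gripper_force: 0.0
```

Emit:
move_arm([
  {"jaw":0.55,"x":-80,"y":-60,"z":0,"rx":0,"ry":0,"rz":0},
  {"jaw":0.55,"x":-80,"y":-60,"z":0,"rx":0,"ry":0,"rz":0},
  {"jaw":0.55,"x":-150,"y":-150,"z":0,"rx":0,"ry":0,"rz":0},
  {"jaw":0.55,"x":-150,"y":-150,"z":0,"rx":0,"ry":0,"rz":0},
  {"jaw":0.55,"x":-200,"y":-220,"z":0,"rx":0,"ry":0,"rz":0},
  {"jaw":0.55,"x":-200,"y":-220,"z":0,"rx":0,"ry":0,"rz":0},
  {"jaw":0.55,"x":-200,"y":-220,"z":0,"rx":0,"ry":0,"rz":0},
])

```text
time_s: 16.5
position: [0.3175, -0.3344, 0.2453]
ee_rot: [0.878, 0.478, -0.001, 0.0]
wrist_force: [0.7, 0.1, -0.5]
grip_width: 0.549
gripper_force: 0.0
```

Run:
```python
from h import *
s=arm.get_state(); print(s["position"],s["wrist_force"],s["time_s"])
a=1.0002; ax=np.array([.5752,-.0265]); u=np.array([np.cos(a),np.sin(a)])
ims=[]
for n in("scene","top"):
    im,d=arm.get_image(n); ims.append(im); W=cloud(n,d)
    def sel(c,r,a,b): return W[(d>0)&(np.hypot(W[...,0]-c[0],W[...,1]-c[1])<r)&(W[...,2]>a)&(W[...,2]<b)]
    k=ax-.1*u; K=sel(k,.03,.048,.12); 
    if len(K)>10: print(n,"knob exp",k,"fit",fitc(K[K[:,2]<.07],.013),"top z",np.percentile(K[:,2],[90,97,100]))
    b=ax+.075*u; B=sel(b,.03,.047,.12); print("bottle exp",b,"top z",B[:,2].max(),fitc(B[B[:,2]<.072],.015) if (B[:,2]<.072).sum()>5 else"")
    for nm,c,r in(("gel",(.65,-.175),.06),("small",(.43,-.252),.04)):
        P=sel(c,r,.01,.18); print(nm,len(P),P.mean(0) if len(P) else"")
        z=np.load(f"pics/{n}0.npz"); W0=cloud(n,z["d"]); P=W0[(z["d"]>0)&(np.hypot(W0[...,0]-c[0],W0[...,1]-c[1])<r)&(W0[...,2]>.01)&(W0[...,2]<.18)]; print(" was",len(P),P.mean(0) if len(P) else"")
cv2.imwrite("pics/s4.png",np.hstack([cv2.resize(ims[0][130:270,220:390],(400,330)),cv2.resize(ims[1][120:250,270:430],(400,330))])[...,::-1])
```

```text
[ 0.31751916 -0.33443885  0.24528491] [ 0.73414136  0.09969272 -0.54134771] 16.5
scene knob exp [ 0.5211866 -0.1106579] fit [ 0.52269169 -0.11032875] top z [0.07600689 0.07667894 0.07792947]
bottle exp [0.61571005 0.03661843] top z 0.08953165829455176 [0.61740306 0.03535467]
gel 895 [ 0.64337375 -0.16826749  0.08366981]
 was 885 [ 0.64395494 -0.16977738  0.08406227]
small 107 [ 0.43041846 -0.25317751  0.02570281]
 was 107 [ 0.43035997 -0.25350107  0.02550349]
top knob exp [ 0.5211866 -0.1106579] fit [ 0.51984417 -0.11066131] top z [0.07615164 0.0771241  0.07848706]
bottle exp [0.61571005 0.03661843] top z 0.09083226989841153 [0.61511588 0.03558177]
gel 530 [ 0.6414403  -0.1684103   0.09296359]
 was 524 [ 0.64122501 -0.16835406  0.09334783]
small 69 [ 0.43072465 -0.25514958  0.02850298]
 was 70 [ 0.43056777 -0.25485301  0.0291125 ]
```

View pics/s4.png

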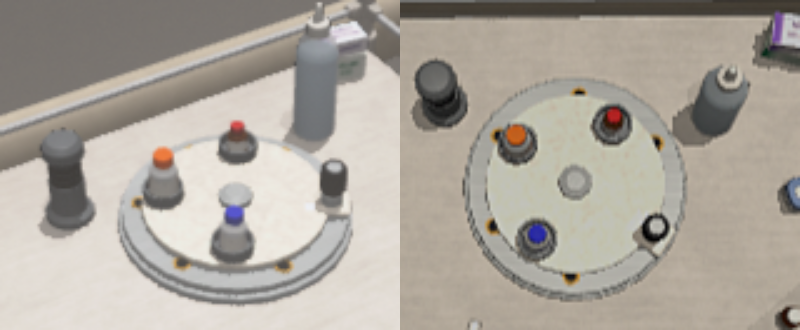

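The picture shows the loaded bay facing the scanner at (515,140) in the top view, and the bottle upright. The knob top is at 76–78 mm, as at the start, so the plunger is home. The gel bottle and small bottle have not moved.

```bash
python3 -c "
from rig import arm
print(arm.hand_in())"
```

```text
the job is handed in; nothing more can be done
None
```

The job is handed in after about 17 of the 51 s: the bottle stands upright in its bay at the scanner, the plunger's knob is back at its home height so the rack is locked, and the gel bottle and small bottle have not moved.

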